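Scroll box out of a short-opening drawer

TASK

Pull the drawer of the low storage case all the way out to its stop, then take out the long narrow wooden scroll box. It is longer than the open part of the drawer, so tip its near end up and draw it out slantwise between the case and the drawer front, without tipping or lifting out the tin in the drawer and without shifting the album on the case or the tea caddy. Finish still gripping the scroll box, held still in the air and touching nothing but the gripper, all of it in front of the case and higher than the case's top, with the drawer left open.

Things in the scene. Friction and masses are not known exactly. Their poses are not given: they have to be found in the camera images.
- case: Low white plastic storage case with one drawer, standing fixed on the board: 270 wide, 470 deep, 165 high (mm). Origin at board level under the middle of its front face; its x axis points level into the case (from the front to the back), y across its width, z up. The drawer slides out along -x. A rail over the mouth, from x = 0 to 18, reaches down to 135 above the board; the case's top is 15 thick.
- drawer (a joint): How far the drawer stands out, in m: 0 shut, 0.230 at its stop (it cannot come farther). It starts 0.045 to 0.10 open, slides with about 2 N of friction and stays where it is left. Inside, the drawer is 230 wide and 420 long, its side and back walls reach 75 above the board, and its front panel is 14 thick, 262 wide, and reaches 142 above the board. The inner face of the front panel is at x = -(this value) in the case's frame, so at the stop the open part is 230 long.
- drawer_handle (a point): Middle of the drawer's straight bar handle: a horizontal bar along the case's y, about 110 long and 11 thick, 122 above the board, its middle 35 in front of the front panel's outer face (about 30 of free space behind it), on two posts at its ends. It can be pinched from above.
- box_center (a point): Centre (half-way up) of the long narrow scroll box of bare wood, 330 long, 38 wide (36 below its lid, whose lower edge is 24 up), 36 high (mm), about 0.2 to 0.4 kg, lying flat on the drawer's floor, which is 18 above the board. x runs along its length, towards the case's back; z up. At first only its near end shows in the gap behind the front panel; it lies within 4 degrees of the drawer's direction and rides along with the drawer.
- box_near (a point): Middle of the scroll box's end face nearest the drawer's front, 165 mm from its centre.
- box_far (a point): Middle of the scroll box's other end face, deep in the case at first, 165 mm from its centre.
- tin_center (a point): Centre of a flat steel tin, 92 long, 38 wide, 28 high (mm), lying in the drawer beside the scroll box, on the case's +y side, at least 30 mm from it. It is to stay lying in the drawer.
- album_center (a point): Centre of a cloth-bound photo album, 180 x 240 and 36 thick (mm), lying on the case's top, at least 120 mm behind its front face. It is to be left alone.
- caddy_center (a point): Centre of a round dark wooden tea caddy, 75 across and 116 high (mm), standing on the board beyond the drawer's reach. It is to be left alone.

How it is judged:
By the outcome, as a careful person would: the job done as asked, in the order asked, and still so for the second after the job is handed in, while the arm keeps its last pose, push and grip.
It also fails if it takes over 54 s, if anything falls off the work surface, if the arm or the gripper's body presses on something with over 40 N, if the wrist force passes 120 N, or if a joint passes its speed limit or range.

ROBOT

A 6-joint arm with a two-finger parallel gripper is mounted at the origin on the work surface. World frame = base frame: x ahead of the robot, y to its left, z up, the work surface at z = 0. Lengths are in m, angles in rad, forces in N, time in s.
With the tool pointing down it reaches from about 0.35 to 0.875 m from the base axis. Payload 4.2 kg.
Tool frame: the origin (TCP) lies midway between the tips of the shut fingers; the grasp point (between the pads) lies ctrl.grip_point_offset behind it (ctrl.grip_point_offset is the distance from the TCP to the grasp point, in m); z points along the fingers, y is the line along which they close (so a half turn about z gives the same grasp; the last joint's range is limited). The gripper opens to 85 mm and grips with 20 to 120 N. Pads are 22 mm wide; open, the fingers measure 114 mm over their backs; the gripper's body (76 mm by 85 mm) begins 54 mm behind the grasp point. The pads swing forward as they close: fully open they stand 13 mm farther back than shut.
Start: joints at [1.539, 0.385, 0.008, 0, -1.194, -0.259], TCP at [0.179, 0.599, 0.231] pointing down, gripper open.
Joint ranges: [-3.14, 3.14], [-1.21, 2.06], [-1.07, 1.41], [-3.16, 2.05], [-2.99, -0.16], [-3.1, 3.1]. Speed limits (rad/s): [2.79, 2.79, 3.14, 3.14, 3.14, 3.14].

INTERFACE

Orientations are given as a unit quaternion [w, x, y, z].
In Python, from bench import read_state, optics, ctrl, finder gives the robot as it stands.
- The arm moves only by the shell command python3 -m creep 'ROWS' [FORCE]. ROWS is a JSON object of lists of equal length, an entry for each row: "dp": the shift along the tool's x, y, z in mm, a list of three; "rot": the turn, a rotation vector about the tool's x, y, z in degrees, a list of three; "hand": the finger opening in mm, from 0 to 85.4. A call has 1 to 20 rows; each row shifts and turns the commanded pose from where the row before left it, along the tool's axes as they then stand; what a row does not reach is not made up. A row lasts 1/10 s, in which the tool goes at most 50 mm and 8.59 degrees, less where a joint would pass 70% of its speed; a pose out of reach is approached as far as the arm can. A call is refused whole if a number of a shift passes 50 or a number of a turn 8.59, either way. A call with a gripper value outside its range is refused whole. The fingers move at their own pace and stop on an object; FORCE is the grip in N (left out, the last holds). Time passes only in rows, so rows that do not move let the fingers close. It gives the time, the measured TCP pose, the force, the opening and the grip force at its end, in the units of the state.
- read_state(): the state, without advancing time (a new reading comes with each control period).
- optics.snapshot(name): name is "side" or "top" or "wrist"; returns (picture, depth): 420x560x3 uint8, red, green, blue; 420x560 float32, m along the optical axis (not along the pixel's ray), 0 where there is no reading.
- optics.camera_model(name): a dict with "mtx" (3x3 intrinsics, pixels), "k1" (the pictures are not rectified: a ray, as slopes to the right and down, at radius r is drawn at 1 + k1 r^2 times it, then the intrinsics apply), "position" and "attitude" of the camera in the world; the wrist camera has in their place "tool_from_camera" (4x4, takes a point from camera to tool coordinates, whose origin is the TCP and whose axes are the flange's). Camera axes: x right, y down, z forward; pixel columns grow to the right and rows downward; lengths in m; the calibration is good to about 2 mm. A picture is of the moment at which its call begins: read the wrist's pose just before it. camera_model takes no time and is no camera call.
- ctrl.sign_off(): hands the job in; it is judged then, once.
Trained networks look in the newest picture that a camera, given by its name, has taken for a name from the list of things; names that differ only in an ending like _2 or _b are one class to them, and where a whole thing is asked for, a point or a joint stands for the part that bears it (a point fixed in the world has none). Each returns a list of dicts, best first, with "score" (0 to 1); they miss things now and then, are a little off and sometimes report something else, mostly with a low value. They report only what shows in the picture. A call takes as long as a camera call.
- finder.recognise(camera, target): "xyz" ([x, y, z] in m, in world coordinates, good to about 4 mm: the middle of the surface that is visible of it).
- finder.cut_out(camera, target): "mask" (420x560 bool, what is visible of it).
- finder.tip_of(camera, target): "xyz" ([x, y, z] in m, in world coordinates, good to about 4 mm: a listed point, or the origin of a listed thing).
The state is a dict: "time": time; "joints": joint angles; "dq": joint speeds; "joint_torque": joint torques, N m; "eef_pos": TCP position; "tool_rot": TCP orientation; "wrist_force": force on the tool from outside, world axes, zero at the start; "wrist_torque": the same for the moment, N m; "gripper_width": opening from 0.0 (shut) to 1.0 (fully open); "gripper_force": force on a finger pad.
Only numpy, scipy, OpenCV 4.12 (cv2) and the standard library are available. Lean on these libraries where they do the work, as an engineer would, in place of code of your own. Each camera call takes 0.05 s, during which the arm holds its last target. There are 200 camera calls.

## Working session

There is one attempt and no reset: what is moved stays moved. The work goes in short steps, Python scripts to look and compute and a shell command to move; the robot and the scene stay as the last step left them, time stands still between calls to the robot, and variables do not carry over. Pictures are saved under pics/ and viewed, at most 10 in all, crops included, and the job is handed in when it is done.

```bash
mkdir -p pics; ls; cat > h.py <<'E'
import numpy as np,cv2
from scipy.spatial.transform import Rotation as R
from bench import read_state,optics,ctrl,finder
def q(w): return R.from_quat([w[1],w[2],w[3],w[0]])
def pose():
    s=read_state(); return np.array(s['eef_pos']),q(s['tool_rot'])
def snap(n,save=None):
    p,r=pose(); im,d=optics.snapshot(n)
    if save: cv2.imwrite('pics/'+save,im[:,:,::-1])
    m=optics.camera_model(n)
    if 'position' in m:
        a=np.array(m['attitude'],float); Rm=a if a.shape==(3,3) else q(a).as_matrix(); t=np.array(m['position'])
    else:
        T=np.array(m['tool_from_camera']); Rm=r.as_matrix()@T[:3,:3]; t=p+r.as_matrix()@T[:3,3]
    return im,d,m,Rm,t
def world(d,m,Rm,t):
    h,w=d.shape; u,v=np.meshgrid(np.arange(w),np.arange(h))
    pts=np.stack([u,v],-1).reshape(-1,1,2).astype(np.float32)
    n=cv2.undistortPoints(pts,np.array(m['mtx'],float),np.array([m['k1'],0,0,0,0],float)).reshape(h,w,2)
    c=np.dstack([n[...,0]*d,n[...,1]*d,d]); return c@Rm.T+t
E
python3 - <<'E'
from h import *
np.set_printoptions(precision=4,suppress=True)
s=read_state(); print(s, ctrl.grip_point_offset); print(q(s['tool_rot']).as_matrix())
for c in ['side','top']:
    snap(c,c+'0.png'); print(c,{k:v for k,v in optics.camera_model(c).items()})
    for t in ['case','drawer_handle','box_near','tin_center','caddy_center','album_center']:
        print(t,[(np.round(f['xyz'],4),round(f['score'],2)) for f in finder.tip_of(c,t)[:2]])
print(optics.camera_model('wrist'))
E
```

```text
pics
{'time': 0.0, 'joints': array([ 1.5386,  0.3856,  0.0066, -0.0005, -1.194 , -0.2586]), 'dq': array([-0.0004,  0.0009,  0.0009, -0.0013, -0.0003,  0.0006]), 'joint_torque': array([ -0.0011, -39.2291,  18.8408,   4.1863,  -0.0045,  -0.    ]), 'eef_pos': array([0.179 , 0.5982, 0.2302]), 'tool_rot': array([ 0.0011,  0.9894, -0.145 , -0.0001]), 'wrist_force': array([ 0.0739, -0.4324, -0.0447]), 'wrist_torque': array([-0.0136, -0.023 , -0.0038]), 'gripper_force': 0.0, 'gripper_width': 0.9981856080593394} 0.0187
[[ 0.958  -0.2869 -0.0006]
 [-0.2869 -0.958  -0.0022]
 [ 0.0001  0.0022 -1.    ]]
side {'mtx': array([[425.1107,   0.    , 283.6713],
       [  0.    , 425.1107, 210.5768],
       [  0.    ,   0.    ,   1.    ]]), 'k1': -0.1051011590421595, 'position': array([0.4336, 0.373 , 1.2603]), 'attitude': array([ 0.0421, -0.2294,  0.9586, -0.1635])}
case [(array([ 0.5437, -0.0149, -0.0002]), 0.63)]
drawer_handle [(array([0.5503, 0.1264, 0.1269]), 0.67)]
box_near [(array([0.53  , 0.0176, 0.0348]), 0.68)]
tin_center []
caddy_center [(array([0.6064, 0.4507, 0.0577]), 0.82)]
album_center [(
[... 242 characters left out ...]
]), 'attitude': array([ 0.0773, -0.6913,  0.7143, -0.0767])}
case [(array([ 0.5423, -0.0124, -0.0016]), 0.7)]
drawer_handle [(array([0.5451, 0.1238, 0.1221]), 0.65)]
box_near [(array([0.5319, 0.0194, 0.038 ]), 0.61)]
tin_center []
caddy_center [(array([0.6026, 0.4478, 0.0604]), 0.88)]
album_center [(array([ 0.5272, -0.3152,  0.1818]), 0.94)]
{'mtx': array([[367.8109,   0.    , 276.2529],
       [  0.    , 367.8109, 209.2012],
       [  0.    ,   0.    ,   1.    ]]), 'k1': -0.09236276764978409, 'tool_from_camera': array([[-0.0004, -0.9501, -0.312 ,  0.0793],
       [ 1.    , -0.0005,  0.0002,  0.0006],
       [-0.0004, -0.312 ,  0.9501, -0.1426],
       [ 0.    ,  0.    ,  0.    ,  1.    ]])}
```

```bash
python3 - <<'E'
from h import *
np.set_printoptions(precision=4,suppress=True)
for c in ['side','top']:
    im,d,m,Rm,t=snap(c); P=world(d,m,Rm,t)
    mk=finder.cut_out(c,'case')[0]['mask']; k=mk&(d>0)&(abs(P[...,2]-.165)<.01)
    r=cv2.minAreaRect(P[k][:,:2].astype(np.float32)); print(c,r,cv2.boxPoints(r))
    f=finder.cut_out(c,'drawer_handle')
    k=f[0]['mask']&(d>0)&(P[...,2]>.1); 
    h=k&(P[...,2]<.13); r=cv2.minAreaRect(P[h][:,:2].astype(np.float32)); print(r)
    f=finder.cut_out(c,'box_near')
    if f:
        k=f[0]['mask']&(d>0); print(P[k].mean(0),np.percentile(P[k],[3,97],axis=0))
E
```

```text
side ((0.5346419215202332, -0.24671033024787903), (0.4737725555896759, 0.27236127853393555), 88.36346435546875) [[ 0.3918 -0.4796]
 [ 0.664  -0.4874]
 [ 0.6775 -0.0138]
 [ 0.4053 -0.006 ]]
((0.544613242149353, 0.10771243274211884), (0.042373549193143845, 0.25922536849975586), 88.24606323242188)
[ 0.53   -0.0056  0.0506] [[ 0.5121 -0.0362  0.0246]
 [ 0.5479  0.0207  0.0573]]
top ((0.5369250774383545, -0.20330199599266052), (0.5650776624679565, 0.2728666663169861), 88.72785949707031) [[ 0.3943 -0.4827]
 [ 0.6671 -0.4888]
 [ 0.6796  0.0761]
 [ 0.4068  0.0822]]
((0.5309269428253174, 0.09658816456794739), (0.05139993503689766, 0.23550623655319214), 88.24077606201172)
```

View pics/side0.png

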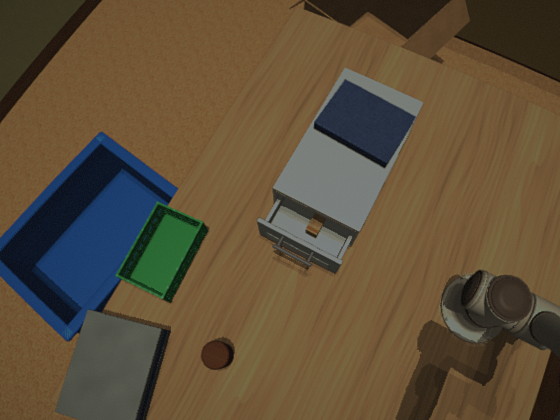

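Side picture: the case is in the middle, with the drawer front and handle at about (297,255). The box's near end shows at (313,226), the caddy at (217,354) and the album at (365,122). The case's outward direction is about world +y (1.6° off), and the drawer is about 0.09 open.

```bash
python3 -m creep '{"dp":[[0,0,0],[0,0,0],[27,33,0],[27,33,0],[27,33,0],[27,33,0],[27,33,0],[27,33,0],[27,33,0],[27,33,0],[27,33,0],[27,33,0],[27,33,0],[27,33,0],[27,33,0],[27,33,0],[0,0,0],[0,0,0]],"rot":[[0,0,-7.6],[0,0,-7.6],[0,0,0],[0,0,0],[0,0,0],[0,0,0],[0,0,0],[0,0,0],[0,0,0],[0,0,0],[0,0,0],[0,0,0],[0,0,0],[0,0,0],[0,0,0],[0,0,0],[0,0,0],[0,0,0]],"hand":[30,30,30,30,30,30,30,30,30,30,30,30,30,30,30,30,30,30]}' 60
cat > m1.py <<'E'
from h import *
np.set_printoptions(precision=4,suppress=True)
p,r=pose(); print(p,r.as_matrix())
im,d,m,Rm,t=snap('wrist','w1.png'); P=world(d,m,Rm,t)
for f in finder.tip_of('wrist','drawer_handle')[:2]: print(f['xyz'],f['score'],r.inv().apply(f['xyz']-p)*1e3)
for f in finder.cut_out('wrist','drawer_handle')[:1]:
    k=f['mask']&(d>0); 
    for lo,hi in [(.11,.135),(.135,.16)]:
        kk=k&(P[...,2]>lo)&(P[...,2]<hi); print(kk.sum(),np.percentile(P[kk],[2,50,98],axis=0) if kk.sum() else '')
    Q=P[k&(abs(P[...,2]-.125)<.01)]; h=np.histogram(Q[:,1],20); print(h)
E
python3 m1.py
```

```text
time: 2.9
eef_pos: [0.5456, 0.1263, 0.231]
tool_rot: [0.0, 1.0, -0.014, -0.0]
wrist_force: [0.3, 0.5, 0.1]
gripper_width: 0.35
gripper_force: 0.0
[0.5456 0.1263 0.231 ] [[ 0.9996 -0.0279 -0.0005]
 [-0.0279 -0.9996 -0.0001]
 [-0.0005  0.0001 -1.    ]]
[0.5474, 0.1232, 0.1199] 0.87 [  1.9795   3.0425 111.1035]
4573 [[0.4939 0.0839 0.1121]
 [0.5666 0.1171 0.1261]
 [0.6633 0.1275 0.1336]]
6035 [[0.5021 0.0716 0.1368]
 [0.5988 0.0798 0.1415]
 [0.6703 0.0869 0.1432]]
(array([319, 588, 281,  46,  54,  45,  52,  50,  63,  72,  64,  72,  65,
        78, 189, 456, 520, 527, 506, 284]), array([0.0824, 0.0847, 0.087 , 0.0893, 0.0916, 0.0939, 0.0962, 0.0986,
       0.1009, 0.1032, 0.1055, 0.1078, 0.1101, 0.1124, 0.1147, 0.117 ,
       0.1193, 0.1216, 0.1239, 0.1262, 0.1286]))
```

```bash
python3 -m creep '{"dp":[[2,4.5,20],[0,0,30],[0,0,30],[0,0,30],[0,0,16],[0,0,0],[0,0,0],[0,0,0],[0,0,0],[0,0,0],[0,0,0]],"rot":[[0,0,0],[0,0,0],[0,0,0],[0,0,0],[0,0,0],[0,0,0],[0,0,0],[0,0,0],[0,0,0],[0,0,0],[0,0,0]],"hand":[30,30,30,30,30,30,5,5,5,5,5]}' 60
```

```text
time: 4.15
eef_pos: [0.5476, 0.1232, 0.1066]
tool_rot: [-0.001, 1.0, -0.013, 0.001]
wrist_force: [-3.9, 1.6, 4.9]
gripper_width: 0.105
gripper_force: 59.0
```

```bash
python3 -m creep '{"dp":[[0,-8,0],[0,-15,0],[0,-20,0],[0,-20,0],[0,-20,0],[0,-20,0],[0,-15,0],[0,-10,0],[0,-6,0],[0,-4,0],[0,0,0]],"rot":[[0,0,0],[0,0,0],[0,0,0],[0,0,0],[0,0,0],[0,0,0],[0,0,0],[0,0,0],[0,0,0],[0,0,0],[0,0,0]],"hand":[5,5,5,5,5,5,5,5,5,5,5]}' 60
python3 -m creep '{"dp":[[0,-2,0],[0,-2,0],[0,-2,0],[0,0,0]],"rot":[[0,0,0],[0,0,0],[0,0,0],[0,0,0]],"hand":[5,5,5,5]}'
```

```text
time: 5.25
eef_pos: [0.5514, 0.2615, 0.1066]
tool_rot: [-0.0, 1.0, -0.012, 0.001]
wrist_force: [-2.0, 1.1, 5.6]
gripper_width: 0.096
gripper_force: 59.2
time: 5.65
eef_pos: [0.5515, 0.2667, 0.1066]
tool_rot: [0.0, 1.0, -0.013, 0.001]
wrist_force: [-1.7, -0.6, 6.0]
gripper_width: 0.103
gripper_force: 59.2
```

```bash
python3 -m creep '{"dp":[[0,-2,0],[0,-2,0],[0,-2,0],[0,0,0]],"rot":[[0,0,0],[0,0,0],[0,0,0],[0,0,0]],"hand":[5,5,5,5]}'
```

```text
time: 6.05
eef_pos: [0.5513, 0.267, 0.1065]
tool_rot: [0.005, 1.0, -0.013, -0.001]
wrist_force: [2.6, -16.1, 8.5]
gripper_width: 0.104
gripper_force: 59.7
```

```bash
python3 -m creep '{"dp":[[0,6,0],[0,0,0],[0,0,0],[0,0,0],[0,0,-30],[0,0,-40],[0,0,-40],[0,0,-40],[0,0,0]],"rot":[[0,0,0],[0,0,0],[0,0,0],[0,0,0],[0,0,0],[0,0,0],[0,0,0],[0,0,0],[0,0,0]],"hand":[5,28,28,28,28,28,28,28,28]}'
python3 -m creep '{"dp":[[-4,35,0],[-4,40,0],[-5,40,0],[-5,32,0],[0,0,0],[0,0,0],[0,0,0],[0,0,0],[0,0,0],[0,0,0],[0,0,0],[0,0,0],[0,0,0],[0,0,0],[0,0,0],[0,0,0]],"rot":[[0,0,0],[0,0,0],[0,0,0],[0,0,0],[0,0,-8.2],[0,0,-8.2],[0,0,-8.2],[0,0,-8.2],[0,0,-8.2],[0,0,-8.2],[0,0,-8.2],[0,0,-8.2],[0,0,-8.2],[0,0,-8.2],[0,0,-8.2],[0,0,0]],"hand":[56,56,56,56,56,56,56,56,56,56,56,56,56,56,56,56]}'
cat > m2.py <<'E'
from h import *
import sys
np.set_printoptions(precision=4,suppress=True)
print(read_state()['joints']); p,r=pose(); print(p,r.as_matrix())
for c in ['wrist','side']:
    im,d,m,Rm,t=snap(c,c+'2.png'); P=world(d,m,Rm,t)
    for n in ['box_near','tin_center','drawer_handle']:
        for f in finder.tip_of(c,n)[:1]: print(c,n,np.array(f['xyz']),f['score'],r.inv().apply(f['xyz']-p)*1e3)
    for f in finder.cut_out(c,'box_near')[:1]:
        k=f['mask']&(d>0)&(abs(P[...,2]-.054)<.008); print(k.sum(),P[k][:,2].mean(),cv2.boxPoints(cv2.minAreaRect(P[k][:,:2].astype(np.float32))))
E
python3 m2.py
```

```text
time: 6.95
eef_pos: [0.5536, 0.2685, 0.2624]
tool_rot: [-0.003, 1.0, -0.012, 0.006]
wrist_force: [-0.1, 1.2, 0.3]
gripper_width: 0.326
gripper_force: 0.0
time: 8.55
eef_pos: [0.5289, 0.1204, 0.2546]
tool_rot: [-0.0, 0.715, 0.699, -0.0]
wrist_force: [0.1, -0.0, -0.5]
gripper_width: 0.659
gripper_force: 0.0
[ 0.5228  0.2282 -0.157  -0.0001 -1.1865  2.5969]
[0.5289 0.1204 0.2546] [[ 0.0219  0.9998 -0.0009]
 [ 0.9998 -0.0219 -0.0004]
 [-0.0004 -0.0009 -1.    ]]
wrist box_near [0.5387 0.1639 0.0367] 0.95 [ 43.7738   9.0076 217.8953]
wrist tin_center [0.6273 0.0383 0.0315] 0.97 [-79.8529 100.3426 223.0643]
side tin_center [0.6312 0.0329 0.0302] 0.57 [-85.1657 104.3611 224.3629]
side drawer_handle [0.5517 0.2664 0.1231] 0.69 [146.4989  19.6821 131.4441]
```

```bash
python3 -m creep '{"dp":[[0,0,0],[10,0,-10],[10,0,-10],[10,0,-10],[10,0,-10],[0,0,0]],"rot":[[0,8,0],[0,8,0],[0,8,0],[0,8,0],[0,8,0],[0,0,0]],"hand":[56,56,56,56,56,56]}'
python3 - <<'E'
from h import *
np.set_printoptions(precision=3,suppress=True)
p,r=pose(); print(read_state()['joints'],p,r.as_matrix())
E
```

```text
time: 9.65
eef_pos: [0.5314, 0.148, 0.3137]
tool_rot: [-0.237, 0.678, 0.653, 0.241]
wrist_force: [0.1, -0.4, -0.4]
gripper_width: 0.654
gripper_force: 0.0
[ 0.155  0.203  0.039 -0.7   -1.327  3.096] [0.531 0.148 0.314] [[ 0.032  0.999  0.019]
 [ 0.771 -0.037  0.636]
 [ 0.636 -0.006 -0.771]]
```

View pics/wrist2.png

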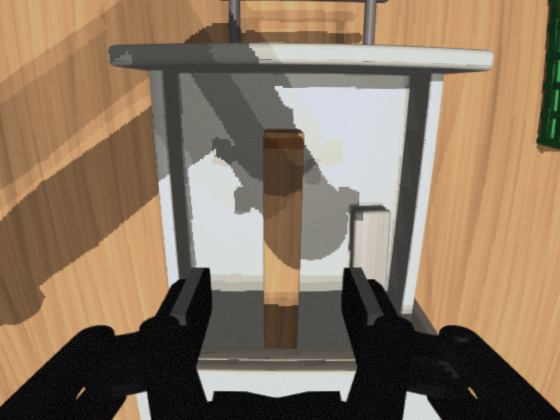

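Wrist picture: the box runs almost straight from its near end at (283,135) to the case edge at (281,345). The tin is at (370,240), well clear. The last joint nearly hits its limit at this tilt, so I'll use the half-turned grasp and pre-tilt the hand by −15°.

```bash
python3 -m creep '{"dp":[[0,0,0],[0,0,0],[0,0,0],[0,0,0],[0,0,0],[0,0,0],[0,0,0],[0,0,0],[0,0,0],[0,0,0],[0,0,0],[0,0,0],[0,0,0],[0,0,0],[0,0,0],[0,0,0]],"rot":[[0,-7.8,0],[0,-7.8,0],[0,-7.8,0],[0,-7.8,0],[0,-7.8,0],[0,-7.8,0],[0,-7.8,0],[0,0,8.2],[0,0,8.2],[0,0,8.2],[0,0,8.2],[0,0,8.2],[0,0,8.2],[0,0,8.2],[0,0,8.2],[0,0,8.2]],"hand":[56,56,56,56,56,56,56,56,56,56,56,56,56,56,56,56]}'
python3 -m creep '{"dp":[[0,0,0],[0,0,0],[0,0,0],[0,0,0],[0,0,0],[0,0,0],[0,0,0],[0,0,0],[0,0,0],[0,0,0],[0,0,0],[0,0,0],[0,0,0],[0,0,0]],"rot":[[0,0,8.2],[0,0,8.2],[0,0,8.2],[0,0,8.2],[0,0,8.2],[0,0,8.2],[0,0,8.2],[0,0,8.2],[0,0,8.2],[0,0,8.2],[0,0,8.2],[0,0,8.2],[0,0,8.2],[0,0,0]],"hand":[56,56,56,56,56,56,56,56,56,56,56,56,56,56]}'
python3 - <<'E'
from h import *
np.set_printoptions(precision=4,suppress=True)
print(read_state()['joints']); p,r=pose(); print(p,r.as_matrix())
im,d,m,Rm,t=snap('wrist','wrist3.png'); P=world(d,m,Rm,t)
for n in ['box_near','drawer_handle']:
    for f in finder.tip_of('wrist',n)[:1]: print(n,np.array(f['xyz']),f['score'])
for f in finder.cut_out('wrist','box_center')[:1]:
    print(f['score'],f['mask'].sum())
    k=f['mask']&(d>0)&(abs(P[...,2]-.054)<.008); print(k.sum(),P[k][:,2].mean(),cv2.boxPoints(cv2.minAreaRect(P[k][:,:2].astype(np.float32))))
    for y in (.05,.08,.1,.12,.14,.155):
        q_=P[k&(abs(P[...,1]-y)<.005)]; print(y,len(q_),np.percentile(q_[:,0],[3,97]) if len(q_) else '')
    print(np.percentile(P[k][:,1],[1,99]))
E
```

```text
time: 11.25
eef_pos: [0.5301, 0.151, 0.3124]
tool_rot: [0.131, 0.983, 0.124, -0.023]
wrist_force: [0.1, 0.0, 0.2]
gripper_width: 0.659
gripper_force: 0.0
time: 12.65
eef_pos: [0.53, 0.1509, 0.3124]
tool_rot: [-0.097, -0.689, 0.713, -0.091]
wrist_force: [-0.2, 0.4, 0.6]
gripper_width: 0.657
gripper_force: 0.0
[ 0.6783  0.2688 -0.0587  0.1997 -1.4262 -0.7591]
[0.53   0.1509 0.3124] [[-0.0319 -0.9994 -0.0135]
 [-0.9642  0.0343 -0.263 ]
 [ 0.2633  0.0046 -0.9647]]
box_near [0.5405 0.1645 0.0382] 0.64
drawer_handle [0.5511 0.2637 0.119 ] 0.76
0.64 6038
5987 0.053930511657870286 [[ 0.51   -0.0428]
 [ 0.548  -0.0439]
 [ 0.5536  0.1608]
 [ 0.5156  0.1618]]
0.05 292 [0.5143 0.5483]
0.08 294 [0.5151 0.5497]
0.1 289 [0.5157 0.5506]
0.12 285 [0.5167 0.551 ]
0.14 294 [0.5162 0.5517]
0.155 287 [0.5163 0.552 ]
[-0.0413  0.1589]
```

```bash
python3 -m creep '{"dp":[[-13,-3,0],[-14,-3,20],[0,0,35],[0,0,35],[0,0,35],[0,0,35],[0,0,35],[0,0,35],[0,0,25],[0,0,18],[0,0,10],[0,0,8],[0,0,0],[0,0,0]],"rot":[[0,0,0],[0,0,0],[0,0,0],[0,0,0],[0,0,0],[0,0,0],[0,0,0],[0,0,0],[0,0,0],[0,0,0],[0,0,0],[0,0,0],[0,0,0],[0,0,0]],"hand":[56,56,56,56,56,56,56,56,56,56,56,56,56,56]}'
```

```text
time: 14.25
eef_pos: [0.533, 0.1005, 0.0251]
tool_rot: [-0.096, -0.688, 0.714, -0.09]
wrist_force: [-0.3, 0.4, -0.4]
gripper_width: 0.656
gripper_force: 0.0
```

```bash
python3 -m creep '{"dp":[[0,0,0],[0,0,0],[0,0,0],[0,0,0],[0,0,0],[0,0,0]],"rot":[[0,0,0],[0,0,0],[0,0,0],[0,0,0],[0,0,0],[0,0,0]],"hand":[30,25,25,25,25,25]}' 115
```

```text
time: 14.85
eef_pos: [0.5333, 0.1006, 0.0259]
tool_rot: [-0.096, -0.688, 0.714, -0.09]
wrist_force: [-2.1, 0.8, 5.4]
gripper_width: 0.424
gripper_force: 115.1
```

```bash
cat > plan.py <<'E'
from h import *
np.set_printoptions(precision=1,suppress=True)
o=np.array([.0274,.9996,0]); f=-.012; L=np.array([.2686,.0079]); T0=np.deg2rad(-15.25)
# state: far-bottom corner Xf (behind case front), zf, theta (mm, deg)
def tcp(X,z,th):
    c,s=np.cos(th),np.sin(th); y=f-X/1e3+c*L[0]-s*L[1]; return np.array([.5333+.0274*(y-.1006),y,z/1e3+s*L[0]+c*L[1]])
def plan(goals,rows):
    p,r=pose(); zt=r.as_matrix()[:,2]; th=np.arctan2(zt@o,-zt[2])-T0
    c,s=np.cos(th),np.sin(th); X=-(p[1]-f-c*L[0]+s*L[1])*1e3; z=(p[2]-s*L[0]-c*L[1])*1e3
    print('now Xf %.0f zf %.0f th %.1f'%(X,z,np.rad2deg(th)))
    a=np.array([X,z,np.rad2deg(th)]); rr=r
    for g,n in zip(goals,rows):
        g=np.array(g,float)
        for i in range(1,n+1):
            b=a+(g-a)*i/n; pa=tcp(*b[:2],np.deg2rad(b[2])); d=b[2]-(a+(g-a)*(i-1)/n)[2]
            dp=rr.inv().apply(pa-p)*1e3; t=np.deg2rad(b[2])
            top=lambda x:b[1]+36/np.cos(t)+(b[0]-x)*np.tan(t)
            rail=135-max(top(0),0) if b[0]+36*np.sin(t)*-1>0 else 99
            bot=b[1]+(b[0]+244)*np.tan(t); reach=330*np.cos(t)-b[0]
            print(dp,'roty %.1f'%-d,'rail %.0f'%rail,'panel',('%.0f'%(b[1]+(b[0]+230)*np.tan(t)-142)) if reach>225 else 'in %.0f'%reach)
            p=pa; rr=rr*R.from_rotvec([0,-np.deg2rad(d),0])
        a=g
E
python3 -c "
from plan import *
plan([(156,21,15),(115,23,24),(78,24,33)],[6,4,4])"
```

```text
now Xf 156 zf 17 th 0.2
[  3.8   0.1 -11.6] roty -2.5 rail 74 panel in 174
[  3.8   0.  -11.6] roty -2.5 rail 66 panel in 173
[  3.7   0.  -11.6] roty -2.5 rail 59 panel in 171
[  3.7   0.  -11.6] roty -2.5 rail 51 panel in 169
[  3.7   0.  -11.6] roty -2.5 rail 43 panel in 166
[  3.7   0.  -11.7] roty -2.5 rail 35 panel in 163
[ -7.    0.1 -10.6] roty -2.2 rail 31 panel in 169
[ -7.    0.1 -10.2] roty -2.2 rail 27 panel in 176
[-7.   0.1 -9.8] roty -2.2 rail 24 panel in 181
[-7.   0.1 -9.4] roty -2.2 rail 21 panel in 186
[-5.9  0.1 -8.9] roty -2.2 rail 19 panel in 190
[-5.9  0.1 -8.5] roty -2.2 rail 18 panel in 194
[-5.8  0.1 -8.2] roty -2.2 rail 17 panel in 196
[-5.7  0.1 -7.8] roty -2.2 rail 17 panel in 199
```

```bash
python3 -m creep '{"dp":[[3.8,0,-11.6],[3.8,0,-11.6],[3.8,0,-11.6],[3.7,0,-11.6],[3.7,0,-11.6],[3.7,0,-11.7],[0,0,0],[0,0,0]],"rot":[[0,-2.5,0],[0,-2.5,0],[0,-2.5,0],[0,-2.5,0],[0,-2.5,0],[0,-2.5,0],[0,0,0],[0,0,0]],"hand":[25,25,25,25,25,25,25,25]}' 115
python3 - <<'E'
from plan import *
np.set_printoptions(precision=4,suppress=True)
im,d,m,Rm,t=snap('side','side4.png'); P=world(d,m,Rm,t)
print(finder.tip_of('side','box_near')[:1])
for fn in finder.cut_out('side','box_center')[:1]:
    k=fn['mask']&(d>0); Q=P[k]; print(len(Q)); 
    for y in (.0,.02,.04,.12,.14,.16): 
        z=Q[abs(Q[:,1]-y)<.006]; print(y,len(z),np.median(z,axis=0) if len(z) else '')
cv2.imwrite('pics/side4c.png',cv2.resize(im[140:320,200:400,::-1],None,fx=3,fy=3))
np.set_printoptions(precision=1,suppress=True)
plan([(115,23,24),(78,24,33)],[4,4])
E
```

```text
time: 15.65
eef_pos: [0.532, 0.0883, 0.0963]
tool_rot: [-0.003, -0.693, 0.721, 0.001]
wrist_force: [-0.2, 0.1, -3.2]
gripper_width: 0.423
gripper_force: 114.9
[]
now Xf 157 zf 18 th 15.0
[ -7.2  -1.2 -11.2] roty -2.2 rail 32 panel in 169
[ -7.2   0.2 -10.8] roty -2.2 rail 28 panel in 175
[ -7.2   0.1 -10.4] roty -2.2 rail 24 panel in 181
[ -7.2   0.1 -10. ] roty -2.2 rail 21 panel in 186
[-5.9  0.1 -8.9] roty -2.2 rail 19 panel in 190
[-5.9  0.1 -8.5] roty -2.2 rail 18 panel in 194
[-5.8  0.1 -8.2] roty -2.2 rail 17 panel in 196
[-5.7  0.1 -7.8] roty -2.2 rail 17 panel in 199
```

View pics/side4c.png

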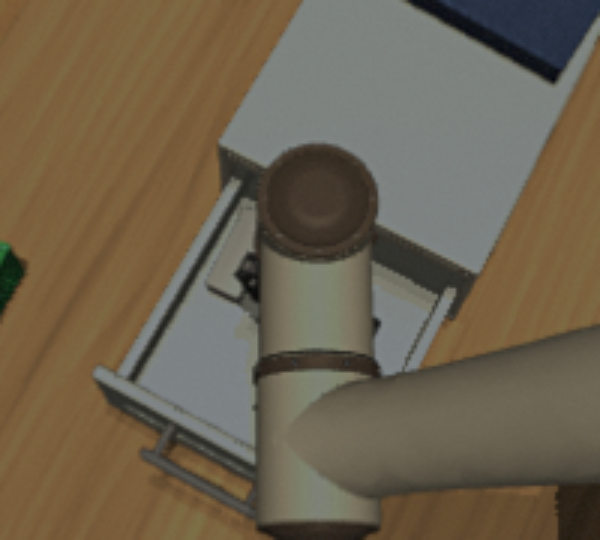

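The arm hides the box from the side camera: the elbow column is at (320,400) in the crop, with the drawer open around it. Wrist force shows about 3.2 N hanging, so the box is lifted. Next I'll check its tilt with the wrist camera.

```bash
python3 -m creep '{"dp":[[-7.2,0,-11.2],[-7.2,0,-10.8],[-7.2,0,-10.4],[-7.2,0,-10],[0,0,0]],"rot":[[0,-2.2,0],[0,-2.2,0],[0,-2.2,0],[0,-2.2,0],[0,0,0]],"hand":[25,25,25,25,25]}' 115
cat > tilt.py <<'E'
from plan import *
im,d,m,Rm,t=snap('wrist','wt%d.png'%int(read_state()['time']*10)); P=world(d,m,Rm,t)
for fn in finder.cut_out('wrist','box_center')[:1]:
    k=fn['mask']&(d>0); Q=P[k]; y,z=Q[:,1],Q[:,2]
    top=Q[(y<np.percentile(y,95))]
    c=np.polyfit(top[:,1],top[:,2],1); e=abs(top[:,2]-np.polyval(c,top[:,1]))<.006; c=np.polyfit(top[e,1],top[e,2],1)
    cx=np.polyfit(top[e,1],top[e,0],1)
    print(len(Q),e.mean(),'tilt',np.rad2deg(np.arctan(c[0])),'yaw slope %.3f'%cx[0],'y range',y.min(),y.max(),'top z at front',np.polyval(c,f))
E
python3 - <<'E'
import tilt
from plan import *
plan([(78,24,33),(-30,95,33)],[4,8])
E
```

```text
time: 16.3
eef_pos: [0.5342, 0.1154, 0.1411]
tool_rot: [0.053, -0.691, 0.719, 0.054]
wrist_force: [0.8, 0.1, -2.1]
gripper_width: 0.424
gripper_force: 115.2
40316 0.9998955613577023 tilt 24.33870559539824 yaw slope 0.029 y range 0.004111920732425814 0.18964248140975207 top z at front 0.11439008560300307
now Xf 116 zf 24 th 23.8
[-6.  -0.6 -8.9] roty -2.3 rail 19 panel in 190
[-5.9  0.1 -8.5] roty -2.3 rail 18 panel in 193
[-5.8  0.1 -8.1] roty -2.3 rail 17 panel in 196
[-5.7  0.1 -7.8] roty -2.3 rail 17 panel in 199
[-15.6   0.2  -4.3] roty -0.0 rail 17 panel in 212
[-15.6   0.2  -4.3] roty -0.0 rail 17 panel 82
[-15.6   0.2  -4.3] roty -0.0 rail 17 panel 82
[-15.6   0.2  -4.3] roty -0.0 rail 17 panel 82
[-15.6   0.2  -4.3] roty -0.0 rail 99 panel 83
[-15.6   0.2  -4.3] roty -0.0 rail 99 panel 83
[-15.6   0.2  -4.3] roty -0.0 rail 99 panel 83
[-15.6   0.2  -4.3] roty -0.0 rail 99 panel 83
```

```bash
python3 -m creep '{"dp":[[-6,0,-8.9],[-5.9,0,-8.5],[-5.8,0,-8.1],[-5.7,0,-7.8],[0,0,0],[-15.6,0,-4.3],[-15.6,0,-4.3],[-15.6,0,-4.3],[-15.6,0,-4.3],[0,0,0]],"rot":[[0,-2.3,0],[0,-2.3,0],[0,-2.3,0],[0,-2.3,0],[0,0,0],[0,0,0],[0,0,0],[0,0,0],[0,0,0],[0,0,0]],"hand":[25,25,25,25,25,25,25,25,25,25]}' 115
python3 - <<'E'
import tilt
from plan import *
print(read_state()['joints'])
plan([(-35,98,33),(-70,225,33)],[5,6])
E
```

```text
time: 17.4
eef_pos: [0.5366, 0.1863, 0.2131]
tool_rot: [0.109, -0.686, 0.711, 0.109]
wrist_force: [0.7, -1.0, -2.7]
gripper_width: 0.427
gripper_force: 115.2
40931 0.9962709597778007 tilt 33.337874146779406 yaw slope 0.027 y range 0.07953073708972724 0.64848980031241 top z at front 0.11646568329379708
[ 0.5  0.3 -0.1 -0.3 -1.1 -0.4]
now Xf 24 zf 59 th 33.0
[-13.6   0.4  -3.8] roty -0.0 rail 99 panel 82
[-13.6   0.2  -3.8] roty -0.0 rail 99 panel 82
[-13.6   0.2  -3.8] roty -0.0 rail 99 panel 82
[-13.6   0.2  -3.8] roty -0.0 rail 99 panel 83
[-13.6   0.2  -3.8] roty -0.0 rail 99 panel 83
[-12.    0.2 -18.4] roty -0.0 rail 99 panel 100
[-12.    0.2 -18.4] roty -0.0 rail 99 panel 117
[-12.    0.2 -18.4] roty -0.0 rail 99 panel 135
[-12.    0.2 -18.4] roty -0.0 rail 99 panel 152
[-12.    0.2 -18.4] roty -0.0 rail 99 panel 170
[-12.    0.2 -18.4] roty -0.0 rail 99 panel 187
```

```bash
python3 -m creep '{"dp":[[-13.6,0.2,-3.8],[-13.6,0.2,-3.8],[-13.6,0.2,-3.8],[-13.6,0.2,-3.8],[-13.6,0.2,-3.8],[-12,0.2,-18.4],[-12,0.2,-18.4],[-12,0.2,-18.4],[-12,0.2,-18.4],[-12,0.2,-18.4],[-12,0.2,-18.4],[0,0,0],[0,0,0],[0,0,0],[0,0,0],[0,0,0]],"rot":[[0,0,0],[0,0,0],[0,0,0],[0,0,0],[0,0,0],[0,0,0],[0,0,0],[0,0,0],[0,0,0],[0,0,0],[0,0,0],[0,0,0],[0,0,0],[0,0,0],[0,0,0],[0,0,0]],"hand":[25,25,25,25,25,25,25,25,25,25,25,25,25,25,25,25]}' 115
python3 - <<'E'
import tilt
from plan import *
plan([(-70,225,33)],[1]); print(read_state()['dq'])
np.set_printoptions(precision=4,suppress=True)
for c in ['side','top']:
    snap(c,c+'5.png')
    for n in ['box_far','box_near','tin_center','drawer_handle','album_center','caddy_center']:
        for g in finder.tip_of(c,n)[:1]: print(c,n,np.array(g['xyz']),round(g['score'],2))
E
```

```text
time: 19.1
eef_pos: [0.5389, 0.2783, 0.3785]
tool_rot: [0.109, -0.685, 0.712, 0.11]
wrist_force: [0.6, 0.5, -2.7]
gripper_width: 0.427
gripper_force: 115.4
40555 0.9994030160666546 tilt 33.38961167082065 yaw slope 0.031 y range 0.1715477550568729 0.5165040415286001 top z at front 0.2209171369623029
now Xf -70 zf 226 th 33.1
[-0.2  0.8  1.2] roty 0.1 rail 99 panel 187
[ 0. -0.  0.  0. -0.  0.]
side box_far [0.5356 0.0478 0.2412] 0.8
side box_near [0.6088 0.4516 0.0594] 0.63
side drawer_handle [0.5382 0.3227 0.4217] 0.15
side album_center [ 0.5287 -0.3144  0.1819] 0.94
side caddy_center [0.605  0.4491 0.0605] 0.95
top box_far [0.531  0.0441 0.2443] 0.66
top tin_center [0.6261 0.0335 0.0309] 0.58
top drawer_handle [0.546  0.2654 0.1234] 0.96
top album_center [ 0.5272 -0.3196  0.185 ] 0.94
```

View pics/side5.png

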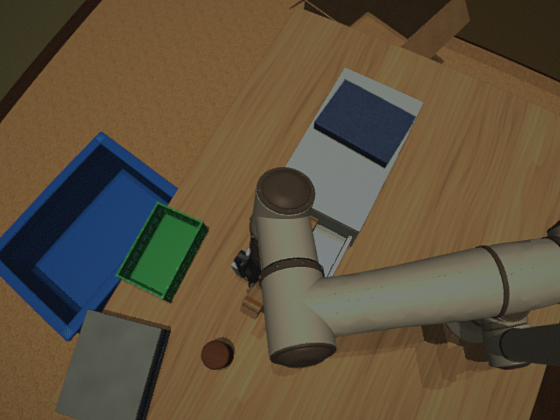

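The picture shows the box in the gripper, with its near end at (252,300) and its far end around (315,225), clear of the case. The album and caddy are where they were, and the drawer is still open. The box's lowest corner is about 0.226 m up and its far end about 50 mm in front of the case.

```bash
python3 -c "
from bench import ctrl; print(ctrl.sign_off())"
```

```text
the job is handed in; nothing more can be done
None
```

I pulled the drawer to its stop and drew the scroll box out slantwise; it is now held still in the air, in front of and above the case, with the drawer open, the album and caddy unmoved and the tin still lying in the drawer, and the job was handed in after about 20 of the 54 s (no verdict came back).

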